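# Slide the pepper mill into its display bay

## Robot

A 7-joint arm with a two-finger parallel gripper is mounted at the origin on the work surface. World frame = base frame: x ahead of the robot, y to its left, z up, the work surface at z = 0. Lengths are in m, angles in rad, forces in N, time in s.
With the tool pointing down it reaches from about 0.425 to 1.025 m from the base axis. Payload 9.4 kg.
Tool frame: the origin (TCP) lies on the centre line of the jaws, within the pads' length; the fingertips stand 22 mm ahead of it and the grasp point (between the pads) lies 3 mm ahead of it; z points along the fingers, y is the line along which they close (so a half turn about z gives the same grasp; the last joint's range is limited). The gripper opens to 85 mm and grips with 20 to 120 N. Pads are 22 mm wide; open, the fingers measure 114 mm over their backs; the gripper's body (76 mm by 85 mm) begins 54 mm behind the grasp point. The pads swing forward as they close: fully open they stand 13 mm farther back than shut.
Start: joints at [-0.077, 0.599, -0.003, 1.599, 0.002, 0.943, -0.08], TCP at [0.725, -0, 0.253] pointing down, gripper open.
Joint ranges: [-2.57, 2.57], [-0.35, 1.97], [-1.29, 1.29], [0.11, 2.56], [-1.05, 4.19], [0.11, 1.86], [-2.63, 2.63]. Speed limits (rad/s): [2.22, 2.22, 3.01, 3.01, 3.14, 3.14, 3.14].

## Interface

Orientations are given as a unit quaternion [w, x, y, z].
In Python, from plant import * gives the robot as it stands.
- The arm moves only by the tool play_rows, never from a script. Its argument "motion" is a list of rows, each an object of numbers: "x", "y", "z": the shift along the tool's x, y, z in units of 0.75 m (1.0 is 0.75 m); "wx", "wy", "wz": the turn, a rotation vector about the tool's x, y, z in units of 180 degrees (1.0 is 180 degrees); "grip": the opening, from 0 (shut) to 1 (fully open). In form: [{"x": .., "y": .., "z": .., "wx": .., "wy": .., "wz": .., "grip": ..}, ...]. A call has 1 to 8 rows; each row is the pose to reach, as a shift and turn from the pose commanded when the call began, along the tool's axes at that moment, turning the shorter way round; what a row does not reach only later rows make up. A row lasts 1/10 s, in which the tool goes at most 50 mm and 8.59 degrees, less where a joint would pass 70% of its speed; a pose out of reach is approached as far as the arm can. A call with a number of a shift or a turn outside -1 to 1 is refused whole. A call with a gripper value outside its range is refused whole. The fingers move at their own pace and stop on an object; the grip force is fixed at half the most. Time passes only in rows, so rows that repeat a pose let the fingers close. It gives the time, the measured TCP pose, the force, the opening and the grip force at its end, in the units of the state.
- observe(): the state, without advancing time (a new reading comes with each control period).
- camera(name): name is "scene" or "side" or "wrist"; returns (picture, depth): 384x512x3 uint8, blue, green, red; 384x512 float32, m along the optical axis (not along the pixel's ray), 0 where there is no reading.
- camera_params(name): a dict with "K" (3x3 intrinsics, pixels), "rvec" (rotation vector, rad) and "tvec" (3), from world to camera coordinates, as OpenCV has them. Camera axes: x right, y down, z forward; pixel columns grow to the right and rows downward; lengths in m; the calibration is good to about 2 mm. A picture is of the moment at which its call begins: read the wrist's pose just before it. camera_params takes no time and is no camera call; for the wrist camera it gives the pose at the moment of the call.
- finish_job(): hands the job in; it is judged then, once.
The state is a dict: "time_s": time; "joints": joint angles; "qd": joint speeds; "effort": joint torques, N m; "tcp_pos": TCP position; "eef_rot": TCP orientation; "wrist_force": force on the tool from outside, world axes, zero at the start; "torque": the same for the moment, N m; "opening": finger opening in m; "finger_force": force on a finger pad.
Only numpy, scipy, OpenCV 4.12 (cv2) and the standard library are available. Lean on these libraries where they do the work, as an engineer would, in place of code of your own. Each camera call takes 0.05 s, during which the arm holds its last target. There are 200 camera calls.

## Task

Gently slide the tall turned-wood pepper mill across the shop counter into the open-fronted wooden display bay, so that it stands upright with its whole base inside the bay. Only push it with the fingertips or the outside of the fingers, low down so that it does not tip: do not grip it, lift it or knock it over, and leave the candlestick, the trinket box and the cup where they stand.

Things in the scene. Friction and masses are not known exactly. Their poses are not given: they have to be found in the camera images.
- mill: tall loose dark-wood pepper mill, round, 228 mm high, 0.3 to 0.5 kg: straight foot 68 mm in diameter and 32 mm high, waist 30 mm wide at 100 mm height, belly 40 mm at 148 mm, head 42 mm at 178-195 mm, small steel knob on top. Origin: centre of underside; z up. Pushed within 25 mm of the counter it slides; pushed high it tips. Stands left or right, nearer the robot than the bay.
- bay: wooden bay fixed on the counter: two side rails and a rear rail (checkered inlay), 28 mm high, 14 mm thick, no floor. Inside 120 mm wide (y -60 to +60 mm) and 130 mm deep (x from open front at -65 mm to rear rail at +65 mm). Origin: on the counter, middle of the inside; x points from the open front to the rear rail, away from the robot (yaw within 0.2 rad), y to the left.
- candlestick: loose dark-wood candlestick, bystander, 195 mm high, round foot 72 mm in diameter, thin stem 20 mm, cup 42 mm at the top; origin: centre of its underside. It stands on the opposite side from the mill.
- trinket_box: loose wooden box with checkered lid, bystander, 94 x 124 x 54 mm (x, y, z); origin: centre of its underside.
- cup: loose wooden cup, bystander, 72 mm in diameter at the rim, 80 mm high; origin: centre of its underside.
There are look-alikes about, which are no part of the job. Leave any blue or purple look-alike of the mill alone.

How it is judged:
At the end, for the whole second after the job is handed in: The mill stands upright (within 0.06 rad) and at rest on the counter with its whole 68 mm foot inside the bay: its centre -32 to +35 mm along and within 30 mm across from the bay's middle. The candlestick, box and cup are within 15 mm of where they began (x of mill in the frame of bay between -0.032 and 0.035 m and y of mill in the frame of bay between -0.03 and 0.03 m and height (world z) of mill below 0.004 m and angle between mill's own z axis and vertical below 0.06 rad and linear speed of mill below 0.02 m/s and distance of each of candlestick, trinket_box, cup from where it was at the start of the episode below 0.015 m); the robot touches nothing.
It fails at once if the mill is lifted or carried (its underside centre more than 12 mm above the counter) (height (world z) of mill above 0.012 m).
It fails at once if the mill is tipped by more than 0.25 rad (angle between mill's own z axis and vertical above 0.25 rad).
It fails at once if the mill is gripped or shoved hard (more than 20 N between fingers and mill) (contact force between the fingers and mill above 20 N).
It fails at once if a bystander is moved by more than 15 mm or tipped (distance of any of candlestick, trinket_box, cup from where it was at the start of the episode above 0.015 m or angle between any of candlestick, cup's own z axis and vertical above 0.25 rad).
It also fails if it takes over 64 s, if anything falls off the work surface, if the arm or the gripper's body presses on something with over 40 N, if the wrist force passes 120 N, or if a joint passes its speed limit or range.

## Working session

There is one attempt and no reset: what is moved stays moved. The work goes in short steps, Python scripts to look and compute and a tool call to move; the robot and the scene stay as the last step left them, time stands still between calls to the robot, and variables do not carry over. Pictures are saved under pics/ and viewed, at most 10 in all, crops included, and the job is handed in when it is done.

Besides the shell and the picture viewer there is one more tool, called after "Request:" by a JSON object that holds its "fn" and its "kwargs", one argument or row to a line. play_rows: Moves the arm, as the interface text tells. Shifts and turns lie within -1 to 1; 1 stands for 0.75 m of shift or 180 degrees of turn. Its arguments: {"type":"object","properties":{"motion":{"type":"array","items":{"type":"object","properties":{"x":{"type":"number","minimum":-1,"maximum":1},"y":{"type":"number","minimum":-1,"maximum":1},"z":{"type":"number","minimum":-1,"maximum":1},"wx":{"type":"number","minimum":-1,"maximum":1},"wy":{"type":"number","minimum":-1,"maximum":1},"wz":{"type":"number","minimum":-1,"maximum":1},"grip":{"type":"number"}}}}},"required":["motion"]}

```bash
mkdir -p pics; ls
cat > h.py <<'E'
from plant import *
import numpy as np, cv2
def snap(n,f=None):
    p=camera_params(n); im,d=camera(n)
    if f: cv2.imwrite(f'pics/{f}.png',im)
    return p,im,d
def pts(p,d):
    K=np.array(p['K']);R=cv2.Rodrigues(np.array(p['rvec'],float))[0];t=np.array(p['tvec'],float).ravel()
    v,u=np.mgrid[:d.shape[0],:d.shape[1]]
    c=np.stack([(u-K[0,2])/K[0,0]*d,(v-K[1,2])/K[1,1]*d,d],-1)
    return (c-t)@R
def ray(p,u,v,z):
    K=np.array(p['K']);R=cv2.Rodrigues(np.array(p['rvec'],float))[0];t=np.array(p['tvec'],float).ravel()
    o=-R.T@t; r=R.T@np.linalg.inv(K)@np.array([u,v,1.]); return o+r*(z-o[2])/r[2]
E
python3 - <<'E'
from h import *
s=observe();print(s['tcp_pos'],s['eef_rot'],s['time_s'])
ims=[]
for n in ('scene','side'):
    p,im,d=snap(n,n+'0'); np.savez(n+'0.npz',im=im,P=pts(p,d),d=d)
    ims.append(im); print(n,(d>0).mean(), -cv2.Rodrigues(np.array(p['rvec'],float))[0].T@np.array(p['tvec']).ravel())
E
```

```text
pics
[ 7.24543968e-01 -3.59619179e-05  2.52418394e-01] [-5.16824536e-04  7.07101693e-01  7.07111426e-01 -6.00354979e-04] 0.0
scene 0.987030029296875 [ 1.33266471 -0.4759241   0.69811078]
side 0.9959259033203125 [-0.02030046 -1.11598953  0.72640231]
```

View pics/scene0.png

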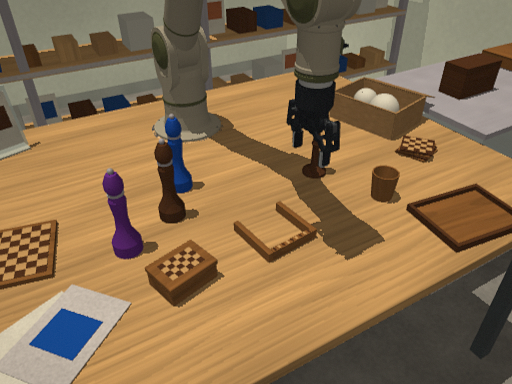

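View pics/side0.png

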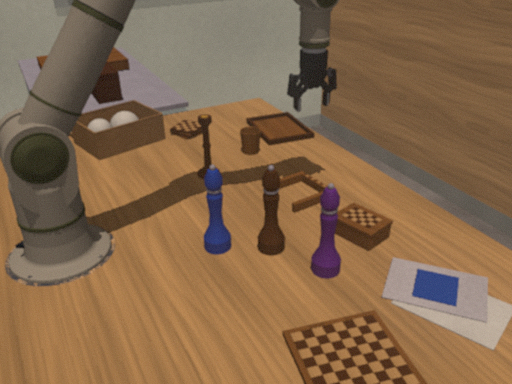

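Scene view: the brown mill has its foot at (171,215). Its look-alikes are blue (180,185), purple (127,250) and the candlestick (314,170). The bay is at (275,235), the box at (182,272), and the cup at (384,185). In the side view the brown mill's foot is at (271,245). I choose the brown one.

Run:
```python
from h import *
for n,boxes in (('scene',dict(mill=(155,135,188,224),blue=(164,112,192,192),purple=(100,168,144,260),candle=(302,148,327,180),cup=(368,162,400,204),box=(143,240,219,304),bay=(230,198,322,262))),
 ('side',dict(mill=(255,163,288,256),blue=(202,165,233,253),purple=(310,183,343,278),candle=(194,112,216,181),cup=(238,125,262,155),box=(333,203,393,248),bay=(276,170,328,212)))):
    f=np.load(n+'0.npz');P=f['P']
    for k,(a,b,c,e) in boxes.items():
        q=P[b:e,a:c].reshape(-1,3); 
        m=(q[:,2]>.008)&(q[:,2]<.25)&(q[:,0]>.2)&(q[:,0]<1.2); q=q[m]
        lo=q[q[:,2]<.03]
        if k in('mill','blue','purple','candle','cup'):
            # circle fit on low foot
            A=np.c_[2*lo[:,:2],np.ones(len(lo))]; s=np.linalg.lstsq(A,(lo[:,:2]**2).sum(1),rcond=None)[0]
            hi=q[q[:,2]>q[:,2].max()-.06]
            print(n,k,len(lo),'fit',s[:2].round(3),'r',np.sqrt(s[2]+s[0]**2+s[1]**2).round(3),'top mean',hi.mean(0).round(3),'zmax',q[:,2].max().round(3))
        else:
            h={'box':(.048,.06),'bay':(.022,.033)}[k]
            t=q[(q[:,2]>h[0])&(q[:,2]<h[1])]; r=cv2.minAreaRect(t[:,:2].astype(np.float32)); print(n,k,len(t),r,cv2.boxPoints(r).round(3).tolist())
f=np.load('scene0.npz')['im']
cv2.imwrite('pics/crop.png',cv2.resize(f[105:310,90:330],None,fx=2.8,fy=2.8))
```

```text
scene mill 264 fit [ 0.43  -0.218] r 0.067 top mean [ 0.47  -0.231  0.197] zmax 0.229
scene blue 119 fit [ 0.355 -0.164] r 0.028 top mean [ 0.403 -0.188  0.196] zmax 0.228
scene purple 210 fit [ 0.533 -0.369] r 0.033 top mean [ 0.545 -0.371  0.198] zmax 0.228
scene candle 220 fit [0.487 0.208] r 0.024 top mean [ 0.773 -0.004  0.246] zmax 0.25
scene cup 141 fit [0.679 0.299] r 0.029 top mean [0.683 0.295 0.058] zmax 0.082
scene box 1916 ((0.6918182373046875, -0.29437190294265747), (0.09748370200395584, 0.12392601370811462), 15.285333633422852) [[0.628000020980835, -0.24699999392032623], [0.6610000133514404, -0.367000013589859], [0.7549999952316284, -0.3409999907016754], [0.7229999899864197, -0.22200000286102295]]
scene bay 788 ((0.6630856990814209, -0.040498457849025726), (0.14621026813983917, 0.15116581320762634), 6.403961658477783) [[0.5820000171661377, 0.026000000536441803], [0.5989999771118164, -0.12399999797344208], [0.7440000176429749, -0.10700000077486038], [0.7269999980926514, 0.0430000014603138]]
side mill 245 fit [ 0.545 -0.116] r 0.169 top mean [ 0.46  -0.244  0.199] zmax 0
[... 221 characters left out ...]
ean [0.412 0.014 0.201] zmax 0.231
side cup 124 fit [0.701 0.39 ] r 0.117 top mean [0.674 0.289 0.061] zmax 0.087
side box 1058 ((0.6912615895271301, -0.296700119972229), (0.09879706799983978, 0.1285284161567688), 13.543638229370117) [[0.628000020980835, -0.2460000067949295], [0.6579999923706055, -0.3709999918937683], [0.7540000081062317, -0.3479999899864197], [0.7239999771118164, -0.22300000488758087]]
side bay 382 ((0.6626212000846863, -0.040713854134082794), (0.144513800740242, 0.15843337774276733), 5.866989612579346) [[0.5830000042915344, 0.03099999949336052], [0.5989999771118164, -0.12700000405311584], [0.7429999709129333, -0.1120000034570694], [0.7260000109672546, 0.04500000178813934]]
```

View pics/crop.png

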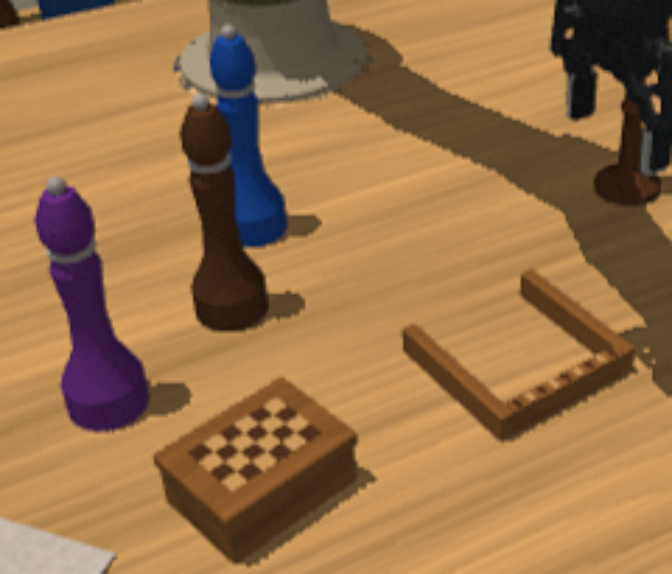

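Crop: the brown mill's foot is at about (230,305), clearly neither blue nor purple, and the bay opens towards the robot. My plan is to cradle the foot between half-open fingertips, with the tool tilted back so the body clears the mill's belly. I'll push diagonally to the bay mouth, then straight in.

```bash
cat >> h.py <<'E'
from scipy.spatial.transform import Rotation as Rn
def Rt(head,tilt):
    a,t=np.radians([head,tilt]);h=np.array([np.cos(a),np.sin(a),0]);u=np.array([0,0,1.])
    x=h*np.cos(t)+u*np.sin(t);z=h*np.sin(t)-u*np.cos(t);return np.c_[x,np.cross(z,x),z]
def cur():
    s=observe();q=s['eef_rot'];return np.array(s['tcp_pos']),Rn.from_quat([q[1],q[2],q[3],q[0]]).as_matrix(),s
def rel(tcp,head,tilt):
    p,R,s=cur();d=R.T@(np.array(tcp)-p)/.75
    w=Rn.from_matrix(R.T@Rt(head,tilt)).as_rotvec()/np.pi
    print('xyz',d.round(3),'w',w.round(3));return d,w
def bay(w,c=(.656,-.0415),yaw=.11):
    d=np.array(w)[:2]-c;return np.array([d[0]*np.cos(yaw)+d[1]*np.sin(yaw),-d[0]*np.sin(yaw)+d[1]*np.cos(yaw)])
def unbay(b,c=(.656,-.0415),yaw=.11):
    return np.array([c[0]+b[0]*np.cos(yaw)-b[1]*np.sin(yaw),c[1]+b[0]*np.sin(yaw)+b[1]*np.cos(yaw)])
def mill(n,box,p,im,d):
    # centre from each depth row-band of dark-brown points: nearest surface along ray + radius, foot band and head band
    P=pts(p,d);a,b,c,e=box;q=P[b:e,a:c].reshape(-1,3);I=im[b:e,a:c].reshape(-1,3).astype(int)
    o=-cv2.Rodrigues(np.array(p['rvec'],float))[0].T@np.array(p['tvec'],float).ravel()
    dark=(I.sum(1)<210)&(I[:,2]>I[:,0])
    from scipy.optimize import least_squares
    for lo,hi,r in((.006,.030,.034),(.178,.195,.021)):
        m=dark&(q[:,2]>lo)&(q[:,2]<hi);z=q[m]
        if len(z)<8: print(n,'few',len(z));continue
        med=np.median(z[:,:2],0);z=z[np.linalg.norm(z[:,:2]-med,axis=1)<.05]
        g=med-(o[:2]-med)/np.linalg.norm(o[:2]-med)*r*.7
        f=least_squares(lambda c:np.linalg.norm(z[:,:2]-c,axis=1)-r,g,loss='soft_l1',f_scale=.002)
        print(n,lo,len(z),f.x.round(4),'rms',np.sqrt((f.fun**2).mean()).round(4))
E
python3 - <<'E'
from h import *
for n,b in(('scene',(155,135,188,224)),('side',(255,163,288,256))):
    f=np.load(n+'0.npz');mill(n,b,camera_params(n),f['im'],f['d'])
hd=56;t=28
h=np.array([np.cos(np.radians(hd)),np.sin(np.radians(hd)),0])
M=np.array([.467,-.231,0])
T=M-.10*h; T[2]=.28
R=Rt(hd,t); rel(T-R[:,2]*.022,hd,t); print(T-R[:,2]*.022)
E
```

```text
scene 0.006 187 [ 0.4637 -0.2321] rms 0.0013
scene 0.178 110 [ 0.464  -0.2318] rms 0.0013
side 0.006 210 [ 0.4662 -0.2329] rms 0.0015
side 0.178 113 [ 0.4661 -0.2331] rms 0.0014
xyz [-0.43  -0.426 -0.062] w [-0.047  0.151  0.185]
[ 0.40530516 -0.32246637  0.29942485]
```

Request:
{"fn": "play_rows", "kwargs": {
  "motion": [
    {"z": -0.07, "grip": 0.565},
    {"x": -0.1, "y": -0.1, "z": -0.09, "grip": 0.565},
    {"x": -0.43, "y": -0.426, "z": -0.09, "grip": 0.565},
    {"x": -0.43, "y": -0.426, "z": -0.09, "grip": 0.565},
    {"x": -0.43, "y": -0.426, "z": -0.09, "grip": 0.565},
    {"x": -0.43, "y": -0.426, "z": -0.09, "wx": -0.047, "wy": 0.151, "wz": 0.185, "grip": 0.565},
    {"x": -0.43, "y": -0.426, "z": -0.09, "wx": -0.047, "wy": 0.151, "wz": 0.185, "grip": 0.565},
    {"x": -0.43, "y": -0.426, "z": -0.09, "wx": -0.047, "wy": 0.151, "wz": 0.185, "grip": 0.565}
  ]
}}

```text
invalid input
```

```bash
cat > g.py <<'E'
from h import *
import sys
def go(M,back,zt,hd,t,off=.022):
    "tip centre at distance back behind M, height zt"
    a=np.radians(hd);h=np.array([np.cos(a),np.sin(a),0]);T=np.array([M[0],M[1],0])-back*h;T[2]=zt
    return rel(T-Rt(hd,t)[:,2]*off,hd,t)
E
python3 - <<'E'
from g import *
p,R,s=cur();print(p,s['opening'],s['wrist_force'],s['time_s'])
go((.465,-.2325),.10,.28,56,28)
E
```

```text
[ 7.24616969e-01 -6.21682090e-06  2.52497983e-01] 0.08541995828630305 [-0.383733    0.24564615 -0.17067983] 0.1
xyz [-0.432 -0.429 -0.062] w [-0.047  0.151  0.185]
```

Request:
{"fn": "play_rows", "kwargs": {
  "motion": [
    {"x": 0, "y": 0, "z": -0.07, "wx": 0, "wy": 0, "wz": 0, "grip": 0.565},
    {"x": -0.1, "y": -0.1, "z": -0.09, "wx": 0, "wy": 0, "wz": 0, "grip": 0.565},
    {"x": -0.43, "y": -0.43, "z": -0.09, "wx": 0, "wy": 0, "wz": 0, "grip": 0.565},
    {"x": -0.43, "y": -0.43, "z": -0.09, "wx": 0, "wy": 0, "wz": 0, "grip": 0.565},
    {"x": -0.43, "y": -0.43, "z": -0.09, "wx": 0, "wy": 0, "wz": 0, "grip": 0.565},
    {"x": -0.43, "y": -0.43, "z": -0.09, "wx": -0.047, "wy": 0.151, "wz": 0.185, "grip": 0.565},
    {"x": -0.43, "y": -0.43, "z": -0.09, "wx": -0.047, "wy": 0.151, "wz": 0.185, "grip": 0.565},
    {"x": -0.43, "y": -0.43, "z": -0.09, "wx": -0.047, "wy": 0.151, "wz": 0.185, "grip": 0.565}
  ]
}}

```text
time_s: 0.9
tcp_pos: [0.477, -0.248, 0.3188]
eef_rot: [-0.067, 0.81, 0.568, 0.13]
wrist_force: [0.9, -1.4, 0.2]
opening: 0.0485
finger_force: 0.0
```

Run:
```python
from g import *
p,R,s=cur();print(p,s['opening'],s['wrist_force'],s['time_s'])
go((.465,-.2325),.10,.28,56,28)
```

```text
[ 0.47700802 -0.24803382  0.31878027] 0.04845546355255416 [ 0.94632269 -1.42918368  0.22664362] 0.9
xyz [-0.13  -0.058 -0.015] w [-0.018  0.061  0.075]
```

Request:
{"fn": "play_rows", "kwargs": {
  "motion": [
    {"x": -0.13, "y": -0.058, "z": -0.015, "wx": -0.018, "wy": 0.061, "wz": 0.075, "grip": 0.565},
    {"x": -0.13, "y": -0.058, "z": -0.015, "wx": -0.018, "wy": 0.061, "wz": 0.075, "grip": 0.565},
    {"x": -0.13, "y": -0.058, "z": -0.015, "wx": -0.018, "wy": 0.061, "wz": 0.075, "grip": 0.565},
    {"x": -0.13, "y": -0.058, "z": -0.015, "wx": -0.018, "wy": 0.061, "wz": 0.075, "grip": 0.565},
    {"x": -0.13, "y": -0.058, "z": -0.015, "wx": -0.018, "wy": 0.061, "wz": 0.075, "grip": 0.565}
  ]
}}

```text
time_s: 1.4
tcp_pos: [0.4055, -0.3222, 0.2998]
eef_rot: [-0.114, 0.856, 0.458, 0.212]
wrist_force: [1.0, 0.2, 0.3]
opening: 0.0482
finger_force: 0.0
```

Run:
```python
from g import *
p,R,s=cur();print(p,s['opening'],s['wrist_force'],s['time_s'],s['joints'])
go((.465,-.2325),.10,.28,56,28)
go((.465,-.2325),.10,.06,56,28)
P,im,d=snap('side','side1')
```

```text
[ 0.40547198 -0.32217894  0.299782  ] 0.04817899871911962 [1.04708052 0.20875923 0.30310065] 1.4 [ 0.81196365  0.37436076  0.02382609  1.99456626 -0.58449764  0.98763087
  0.62857489]
xyz [-0.003 -0.001 -0.001] w [-0.001  0.001  0.002]
xyz [-0.14  -0.001  0.258] w [-0.001  0.001  0.002]
```

View pics/side1.png

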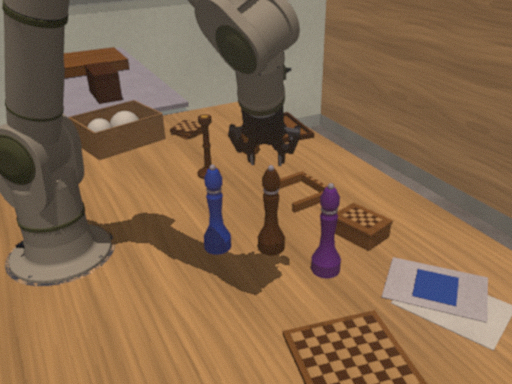

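The side view shows the gripper open behind the mill at (265,150), with the mill, blue and purple undisturbed. Next I measure the fingertip height from depth.

Run:
```python
from g import *
p,R,s=cur()
for n in('side','scene'):
    P,im,d=snap(n);Q=(pts(P,d).reshape(-1,3)-p)@R   # tool frame
    I=im.reshape(-1,3).astype(int)
    m=(abs(Q[:,0])<.03)&(abs(Q[:,1])<.07)&(Q[:,2]>-.02)&(Q[:,2]<.06);q=Q[m]
    print(n,m.sum(),'z max pct',np.percentile(q[:,2],[50,90,97,100]).round(4))
    for sg in(1,-1):
        k=q[(q[:,1]*sg>0)&(q[:,2]>.005)]
        if len(k)>5: print(sg,len(k),'x',np.percentile(k[:,0],[3,97]).round(4),'y',np.percentile(k[:,1],[3,97]).round(4))
```

```text
side 154 z max pct [-0.0026  0.0119  0.0153  0.0194]
1 19 x [-0.0094  0.0021] y [0.0258 0.0381]
-1 26 x [-0.0104  0.0098] y [-0.0361 -0.0233]
scene 380 z max pct [-0.0004  0.0157  0.019   0.0207]
1 73 x [-0.0063  0.0131] y [0.0228 0.0372]
-1 68 x [-0.0084  0.0132] y [-0.0322 -0.0238]
```

```bash
sed -i 's/off=.022/off=.019/' g.py
python3 - <<'E'
from g import *
go((.465,-.2325),.08,.03,56,28)
E
```

```text
xyz [-0.137 -0.001  0.31 ] w [-0.001  0.001  0.003]
```

Request:
{"fn": "play_rows", "kwargs": {
  "motion": [
    {"x": -0.07, "y": 0, "z": 0.15, "wx": 0, "wy": 0, "wz": 0.002, "grip": 0.565},
    {"x": -0.07, "y": 0, "z": 0.15, "wx": 0, "wy": 0, "wz": 0.002, "grip": 0.565},
    {"x": -0.07, "y": 0, "z": 0.15, "wx": 0, "wy": 0, "wz": 0.002, "grip": 0.565},
    {"x": -0.137, "y": 0, "z": 0.31, "wx": 0, "wy": 0, "wz": 0.002, "grip": 0.565},
    {"x": -0.137, "y": 0, "z": 0.31, "wx": 0, "wy": 0, "wz": 0.002, "grip": 0.565},
    {"x": -0.137, "y": 0, "z": 0.31, "wx": 0, "wy": 0, "wz": 0.002, "grip": 0.565},
    {"x": -0.137, "y": 0, "z": 0.31, "wx": 0, "wy": 0, "wz": 0.002, "grip": 0.565}
  ]
}}

```text
time_s: 2.25
tcp_pos: [0.4148, -0.3057, 0.0432]
eef_rot: [-0.117, 0.857, 0.456, 0.211]
wrist_force: [0.2, 0.3, 0.1]
opening: 0.0483
finger_force: 0.0
```

Run:
```python
from g import *
p,R,s=cur();print(p,s['wrist_force'],s['time_s'])
go((.465,-.2325),.05,.010,56,28)
P,im,d=snap('scene');np.set_printoptions(suppress=True)
mill('scene',(155,135,188,224),P,im,d)
Q=pts(P,d);q=(Q.reshape(-1,3)-p)@R
m=(abs(q[:,0])<.02)&(abs(q[:,1])<.045)&(abs(q[:,1])>.015)&(q[:,2]>-.02)&(q[:,2]<.03)
print(m.sum(),q[m][:,2].max(),np.sort(Q.reshape(-1,3)[m][:,2])[:8])
```

```text
[ 0.41480902 -0.30573425  0.0432187 ] [0.16204062 0.27153251 0.05204169] 2.25
xyz [0.025 0.001 0.038] w [-0.002  0.    -0.001]
scene 0.006 190 [ 0.4637 -0.2318] rms 0.0013
scene 0.178 108 [ 0.4638 -0.232 ] rms 0.0014
251 0.02129595373289461 [0.02096687 0.02356912 0.02430398 0.02448371 0.0246374  0.02471052
 0.02640439 0.02675219]
```

Request:
{"fn": "play_rows", "kwargs": {
  "motion": [
    {"x": 0.012, "y": 0.001, "z": 0.018, "wx": 0, "wy": 0, "wz": 0, "grip": 0.565},
    {"x": 0.024, "y": 0.001, "z": 0.034, "wx": 0, "wy": 0, "wz": 0, "grip": 0.565},
    {"x": 0.024, "y": 0.001, "z": 0.034, "wx": 0, "wy": 0, "wz": 0, "grip": 0.565}
  ]
}}

```text
time_s: 2.6
tcp_pos: [0.4326, -0.2842, 0.0339]
eef_rot: [-0.114, 0.856, 0.457, 0.213]
wrist_force: [-0.1, -0.4, 0.4]
opening: 0.0485
finger_force: 0.0
```

Run:
```python
from g import *
p,R,s=cur();print(p,s['wrist_force'],s['time_s'])
go((.465,-.2325),.05,.010,56,28)
# leg1 waypoints: mill bay path
b=bay((.465,-.2325));print('start bay',b)
e=unbay((-.075,-.006));print('end world',e)
d=e-np.array([.465,-.2325]);L=np.linalg.norm(d);print(L,np.degrees(np.arctan2(d[1],d[0])))
for k in(40,L*1000/3,L*1000*2/3,L*1000): 
    M=np.array([.465,-.2325])+d/L*k/1000; go(M,.034,.011,56,28)
```

```text
[ 0.43264781 -0.28420878  0.03393319] [-0.05160863 -0.36022537  0.38955039] 2.6
xyz [-0.002 -0.003  0.01 ] w [-0.     0.001  0.001]
start bay [-0.21081327 -0.16887796]
end world [ 0.58211196 -0.05569711]
0.21207186037651868 56.480020674684475
xyz [ 0.065 -0.003  0.043] w [-0.     0.001  0.001]
xyz [ 0.101 -0.003  0.063] w [-0.     0.001  0.001]
xyz [ 0.184 -0.004  0.107] w [-0.     0.001  0.001]
xyz [ 0.267 -0.004  0.151] w [-0.     0.001  0.001]
```

Request:
{"fn": "play_rows", "kwargs": {
  "motion": [
    {"x": 0.005, "y": -0.003, "z": 0.012, "wx": 0, "wy": 0.001, "wz": 0.001, "grip": 0.565},
    {"x": 0.01, "y": -0.003, "z": 0.0145, "wx": 0, "wy": 0.001, "wz": 0.001, "grip": 0.565},
    {"x": 0.0125, "y": -0.003, "z": 0.0155, "wx": 0, "wy": 0.001, "wz": 0.001, "grip": 0.565},
    {"x": 0.015, "y": -0.003, "z": 0.017, "wx": 0, "wy": 0.001, "wz": 0.001, "grip": 0.565},
    {"x": 0.0175, "y": -0.003, "z": 0.018, "wx": 0, "wy": 0.001, "wz": 0.001, "grip": 0.565},
    {"x": 0.02, "y": -0.003, "z": 0.0195, "wx": 0, "wy": 0.001, "wz": 0.001, "grip": 0.565},
    {"x": 0.023, "y": -0.003, "z": 0.021, "wx": 0, "wy": 0.001, "wz": 0.001, "grip": 0.565},
    {"x": 0.026, "y": -0.003, "z": 0.0225, "wx": 0, "wy": 0.001, "wz": 0.001, "grip": 0.565}
  ]
}}

```text
time_s: 3.4
tcp_pos: [0.443, -0.2642, 0.0261]
eef_rot: [-0.115, 0.858, 0.453, 0.213]
wrist_force: [-1.2, -2.7, 0.5]
opening: 0.0479
finger_force: 1.0
```

```bash
cat > st.py <<'E'
from g import *
p,R,s=cur();T=p+R[:,2]*.019;print('tip',T.round(4),'F',s['wrist_force'].round(2) if hasattr(s['wrist_force'],'round') else s['wrist_force'],s['time_s'])
for n in('scene','side'):
    P,im,d=snap(n)
    K=np.array(P['K']);c=cv2.projectPoints(np.array([[T[0],T[1],.1]]),np.array(P['rvec'],float),np.array(P['tvec'],float),K,None)[0].ravel()
    Q=pts(P,d)
    # mill points: dark brown, within 0.09 of the tip horizontally, ahead of it
    I=im.astype(int);h=R[:2,0]/np.linalg.norm(R[:2,0])
    rel2=(Q[...,:2]-T[:2])@h;lat=abs((Q[...,:2]-T[:2])@np.array([-h[1],h[0]]))
    dark=(I[...,2]-I[...,0]>14)&(I.sum(2)<260)&(rel2<.085)&(lat<.05)
    from scipy.optimize import least_squares
    o=-cv2.Rodrigues(np.array(P['rvec'],float))[0].T@np.array(P['tvec'],float).ravel()
    for lo,hi,r,b in((.006,.030,.034,.0),(.178,.195,.021,.01)):
        z=Q[dark&(Q[...,2]>lo)&(Q[...,2]<hi)&(rel2>b)][:,:2]
        if len(z)<12: print(n,'few');continue
        md=np.median(z,0);v=(md-o[:2])/np.linalg.norm(md-o[:2])
        f=least_squares(lambda c:np.linalg.norm(z-c,axis=1)-r,md+v*r*.7,loss='soft_l1',f_scale=.002)
        print(n,lo,len(z),f.x.round(4),'rms',np.sqrt((f.fun**2).mean()).round(4),'bay',bay(f.x).round(4),'back',((f.x-T[:2])@h).round(4))
E
python3 st.py
```

```text
tip [ 0.4479 -0.2568  0.0093] F [-1.24 -2.75  0.5 ] 3.4
scene 0.006 193 [ 0.4649 -0.2281] rms 0.0018 bay [-0.2104 -0.1645] back 0.0332
scene 0.178 105 [ 0.465  -0.2281] rms 0.0015 bay [-0.2104 -0.1645] back 0.0332
side 0.006 122 [ 0.4685 -0.2287] rms 0.0015 bay [-0.2069 -0.1655] back 0.0348
side few
```

Request:
{"fn": "play_rows", "kwargs": {
  "motion": [
    {"x": 0.0045, "y": 0, "z": 0.001, "wx": 0, "wy": 0, "wz": 0, "grip": 0.565},
    {"x": 0.009, "y": 0, "z": 0.0035, "wx": 0, "wy": 0, "wz": 0, "grip": 0.565},
    {"x": 0.015, "y": 0, "z": 0.0065, "wx": 0, "wy": 0, "wz": 0, "grip": 0.565},
    {"x": 0.021, "y": 0, "z": 0.0095, "wx": 0, "wy": 0, "wz": 0, "grip": 0.565},
    {"x": 0.027, "y": 0, "z": 0.0125, "wx": 0, "wy": 0, "wz": 0, "grip": 0.565},
    {"x": 0.034, "y": 0, "z": 0.0163, "wx": 0, "wy": 0, "wz": 0, "grip": 0.565},
    {"x": 0.041, "y": 0, "z": 0.02, "wx": 0, "wy": 0, "wz": 0, "grip": 0.565},
    {"x": 0.048, "y": 0, "z": 0.0237, "wx": 0, "wy": 0, "wz": 0, "grip": 0.565}
  ]
}}

```text
time_s: 4.3
tcp_pos: [0.4658, -0.23, 0.0274]
eef_rot: [-0.115, 0.858, 0.453, 0.213]
wrist_force: [-0.9, -1.3, -1.2]
opening: 0.0482
finger_force: 1.1
```

```bash
python3 st.py
```

```text
tip [ 0.4708 -0.2226  0.0107] F [-0.91 -1.28 -1.2 ] 4.3
scene 0.006 201 [ 0.4876 -0.1941] rms 0.0018 bay [-0.1841 -0.1332] back 0.033
scene 0.178 114 [ 0.4879 -0.1941] rms 0.0013 bay [-0.1838 -0.1332] back 0.0332
side 0.006 135 [ 0.4915 -0.1939] rms 0.0017 bay [-0.1802 -0.1334] back 0.0354
side few
```

Request:
{"fn": "play_rows", "kwargs": {
  "motion": [
    {"x": 0.005, "y": 0, "z": 0.0025, "wx": 0, "wy": 0, "wz": 0, "grip": 0.565},
    {"x": 0.011, "y": 0, "z": 0.006, "wx": 0, "wy": 0, "wz": 0, "grip": 0.565},
    {"x": 0.018, "y": 0, "z": 0.0095, "wx": 0, "wy": 0, "wz": 0, "grip": 0.565},
    {"x": 0.025, "y": 0, "z": 0.013, "wx": 0, "wy": 0, "wz": 0, "grip": 0.565},
    {"x": 0.032, "y": 0, "z": 0.017, "wx": 0, "wy": 0, "wz": 0, "grip": 0.565},
    {"x": 0.039, "y": 0, "z": 0.0205, "wx": 0, "wy": 0, "wz": 0, "grip": 0.565},
    {"x": 0.046, "y": 0, "z": 0.0243, "wx": 0, "wy": 0, "wz": 0, "grip": 0.565},
    {"x": 0.053, "y": 0, "z": 0.028, "wx": 0, "wy": 0, "wz": 0, "grip": 0.565}
  ]
}}

```text
time_s: 5.2
tcp_pos: [0.4911, -0.1929, 0.0275]
eef_rot: [-0.115, 0.858, 0.453, 0.213]
wrist_force: [-0.9, -1.4, -0.4]
opening: 0.0485
finger_force: 1.2
```

Request:
{"fn": "play_rows", "kwargs": {
  "motion": [
    {"x": 0.007, "y": 0, "z": 0.0037, "wx": 0, "wy": 0, "wz": 0, "grip": 0.565},
    {"x": 0.014, "y": 0, "z": 0.0075, "wx": 0, "wy": 0, "wz": 0, "grip": 0.565},
    {"x": 0.021, "y": 0, "z": 0.011, "wx": 0, "wy": 0, "wz": 0, "grip": 0.565},
    {"x": 0.028, "y": 0, "z": 0.0148, "wx": 0, "wy": 0, "wz": 0, "grip": 0.565},
    {"x": 0.035, "y": 0, "z": 0.0185, "wx": 0, "wy": 0, "wz": 0, "grip": 0.565},
    {"x": 0.042, "y": 0, "z": 0.0222, "wx": 0, "wy": 0, "wz": 0, "grip": 0.565},
    {"x": 0.048, "y": 0, "z": 0.0255, "wx": 0, "wy": 0, "wz": 0, "grip": 0.565},
    {"x": 0.053, "y": 0, "z": 0.028, "wx": 0, "wy": 0, "wz": 0, "grip": 0.565}
  ]
}}

```text
time_s: 6.0
tcp_pos: [0.5163, -0.1557, 0.0277]
eef_rot: [-0.115, 0.858, 0.453, 0.213]
wrist_force: [-0.8, -0.9, -1.9]
opening: 0.0479
finger_force: 1.0
```

```bash
python3 st.py
```

```text
tip [ 0.5213 -0.1483  0.0109] F [-0.81 -0.94 -1.86] 6.0
scene 0.006 196 [ 0.5384 -0.1198] rms 0.0048 bay [-0.1255 -0.0649] back 0.0332
scene 0.178 116 [ 0.5389 -0.1197] rms 0.0012 bay [-0.125  -0.0649] back 0.0335
side 0.006 116 [ 0.5409 -0.1193] rms 0.0021 bay [-0.123  -0.0647] back 0.035
side few
```

Request:
{"fn": "play_rows", "kwargs": {
  "motion": [
    {"x": 0.005, "y": -0.001, "z": 0.0027, "wx": 0, "wy": 0, "wz": 0, "grip": 0.565},
    {"x": 0.011, "y": -0.002, "z": 0.006, "wx": 0, "wy": 0, "wz": 0, "grip": 0.565},
    {"x": 0.018, "y": -0.004, "z": 0.0095, "wx": 0, "wy": 0, "wz": 0, "grip": 0.565},
    {"x": 0.025, "y": -0.006, "z": 0.013, "wx": 0, "wy": 0, "wz": 0, "grip": 0.565},
    {"x": 0.032, "y": -0.008, "z": 0.017, "wx": 0, "wy": 0, "wz": 0, "grip": 0.565},
    {"x": 0.039, "y": -0.008, "z": 0.0207, "wx": 0, "wy": 0, "wz": 0, "grip": 0.565},
    {"x": 0.046, "y": -0.008, "z": 0.0244, "wx": 0, "wy": 0, "wz": 0, "grip": 0.565},
    {"x": 0.053, "y": -0.008, "z": 0.028, "wx": 0, "wy": 0, "wz": 0, "grip": 0.565}
  ]
}}

```text
time_s: 6.9
tcp_pos: [0.5376, -0.1162, 0.0289]
eef_rot: [-0.116, 0.858, 0.454, 0.212]
wrist_force: [-1.4, -0.3, -2.1]
opening: 0.0485
finger_force: 1.1
```

```bash
python3 st.py
python3 - <<'E'
from h import *
P,im,d=snap('scene','scene2')
E
```

```text
tip [ 0.5425 -0.1088  0.0121] F [-1.42 -0.32 -2.07] 6.9
scene 0.006 173 [ 0.5595 -0.0804] rms 0.0021 bay [-0.1001 -0.0281] back 0.033
scene 0.178 110 [ 0.5602 -0.0801] rms 0.0012 bay [-0.0995 -0.0278] back 0.0337
side 0.006 120 [ 0.5637 -0.0804] rms 0.0026 bay [-0.0961 -0.0285] back 0.0354
side few
```

View pics/scene2.png

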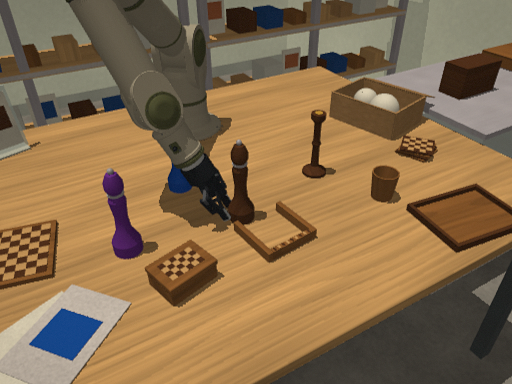

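Mill at the bay mouth, upright (foot at (240,213)); the candlestick (315,170), box (182,272) and cup (384,185) are unmoved.

Request:
{"fn": "play_rows", "kwargs": {
  "motion": [
    {"x": 0.005, "y": 0, "z": 0.0027, "wx": 0, "wy": 0, "wz": 0, "grip": 0.565},
    {"x": 0.0095, "y": 0.001, "z": 0.005, "wx": 0, "wy": 0, "wz": 0, "grip": 0.565},
    {"x": 0.0155, "y": 0.001, "z": 0.0083, "wx": 0, "wy": 0, "wz": 0, "grip": 0.565},
    {"x": 0.0215, "y": 0.001, "z": 0.0115, "wx": 0, "wy": 0, "wz": 0, "grip": 0.565},
    {"x": 0.027, "y": 0.001, "z": 0.0145, "wx": 0, "wy": 0, "wz": 0, "grip": 0.565},
    {"x": 0.032, "y": 0.001, "z": 0.017, "wx": 0, "wy": 0, "wz": 0, "grip": 0.565},
    {"x": 0.0355, "y": 0.001, "z": 0.019, "wx": 0, "wy": 0, "wz": 0, "grip": 0.565},
    {"x": 0.0365, "y": 0.001, "z": 0.0195, "wx": 0, "wy": 0, "wz": 0, "grip": 0.565}
  ]
}}

```text
time_s: 7.85
tcp_pos: [0.5572, -0.0928, 0.0308]
eef_rot: [-0.118, 0.857, 0.454, 0.211]
wrist_force: [-0.2, -1.1, -0.8]
opening: 0.0481
finger_force: 1.1
```

```bash
python3 st.py
python3 - <<'E'
from g import *
p,R,s=cur();T=p+R[:,2]*.019;a=np.radians(56);M=T[:2]+.034*np.array([np.cos(a),np.sin(a)]);print('M',M,bay(M))
go(M,.034,.011,56,28);go(M,.040,.012,56,28);
for hd in(46,36,28): go(M,.040,.012,hd,28)
E
```

```text
tip [ 0.562  -0.0853  0.014 ] F [-0.16 -1.12 -0.76] 7.85
scene 0.006 185 [ 0.579  -0.0571] rms 0.0026 bay [-0.0783 -0.0071] back 0.0329
scene 0.178 115 [ 0.5794 -0.0565] rms 0.0012 bay [-0.0778 -0.0065] back 0.0336
side 0.006 108 [ 0.5823 -0.057 ] rms 0.0041 bay [-0.075  -0.0073] back 0.0348
side few
M [ 0.58086485 -0.0572898 ] [-0.07641442 -0.00744616]
xyz [-0.002 -0.     0.004] w [-0.003  0.    -0.002]
xyz [-0.008 -0.    -0.001] w [-0.003  0.    -0.002]
xyz [-0.008 -0.012 -0.001] w [-0.029  0.001  0.047]
xyz [-0.005 -0.023  0.001] w [-0.055  0.001  0.097]
xyz [-0.002 -0.031  0.002] w [-0.076  0.001  0.136]
```

Request:
{"fn": "play_rows", "kwargs": {
  "motion": [
    {"x": -0.005, "y": 0, "z": -0.001, "wx": -0.003, "wy": 0, "wz": -0.002, "grip": 0.565},
    {"x": -0.008, "y": 0, "z": -0.001, "wx": -0.003, "wy": 0, "wz": -0.002, "grip": 0.565},
    {"x": -0.008, "y": -0.006, "z": -0.001, "wx": -0.016, "wy": 0, "wz": 0.022, "grip": 0.565},
    {"x": -0.008, "y": -0.012, "z": -0.001, "wx": -0.029, "wy": 0.001, "wz": 0.047, "grip": 0.565},
    {"x": -0.0065, "y": -0.018, "z": 0, "wx": -0.042, "wy": 0.001, "wz": 0.072, "grip": 0.565},
    {"x": -0.005, "y": -0.023, "z": 0.001, "wx": -0.055, "wy": 0.001, "wz": 0.097, "grip": 0.565},
    {"x": -0.005, "y": -0.023, "z": 0.001, "wx": -0.055, "wy": 0.001, "wz": 0.097, "grip": 0.565}
  ]
}}

```text
time_s: 8.65
tcp_pos: [0.5706, -0.1165, 0.0705]
eef_rot: [-0.103, 0.924, 0.309, 0.199]
wrist_force: [0.1, -0.0, -0.4]
opening: 0.0483
finger_force: 0.0
```

```bash
python3 st.py
python3 - <<'E'
from g import *
M=np.array([.581,-.0573])
for b in((-.0764,-.0075),(-.055,-.004),(-.035,-.002),(0,0)): print(unbay(b));go(unbay(b),.034,.012,36,28)
E
```

```text
tip [ 0.5764 -0.1105  0.0534] F [ 0.12 -0.03 -0.42] 8.65
scene 0.006 330 [ 0.6295 -0.0862] rms 0.0088 bay [-0.0312 -0.0416] back 0.0572
scene 0.178 111 [ 0.5794 -0.0569] rms 0.0012 bay [-0.0779 -0.0069] back 0.0339
side 0.006 276 [ 0.6123 -0.0891] rms 0.012 bay [-0.0487 -0.0425] back 0.0416
side few
[ 0.58088509 -0.05734173]
xyz [-0.022 -0.052  0.054] w [-0.024  0.013  0.   ]
[ 0.60177153 -0.05151363]
xyz [ 0.002 -0.041  0.064] w [-0.024  0.013  0.   ]
[ 0.62143109 -0.04733015]
xyz [ 0.024 -0.029  0.074] w [-0.024  0.013  0.   ]
[ 0.656  -0.0415]
xyz [ 0.062 -0.007  0.091] w [-0.024  0.013  0.   ]
```

Run:
```python
from g import *
p,R,s=cur();print(np.round(s['joints'],3),np.round(s['qd'],3),s['time_s'])
print('heading',np.degrees(np.arctan2(R[1,0],R[0,0])),'tilt',np.degrees(np.arcsin(R[2,0])),R[:,1])
```

```text
[ 0.627  0.747 -0.465  2.187 -1.045  0.107  0.417] [ 0.005  0.019 -0.     0.004  0.    -0.001  0.002] 8.75
heading 36.161885981865005 tilt 25.58289161577091 [ 0.61410869 -0.78642926 -0.066329  ]
```

Run:
```python
from g import *
M=np.array([.581,-.0573])
go(M,.055,.05,56,28);go(M,.045,.013,56,28)
```

```text
xyz [-0.021 -0.027 -0.004] w [ 0.026  0.01  -0.099]
xyz [-0.031 -0.028  0.046] w [ 0.026  0.01  -0.099]
```

Request:
{"fn": "play_rows", "kwargs": {
  "motion": [
    {"x": -0.01, "y": -0.013, "z": -0.004, "wx": 0.012, "wy": 0.005, "wz": -0.04, "grip": 0.565},
    {"x": -0.021, "y": -0.027, "z": -0.004, "wx": 0.026, "wy": 0.01, "wz": -0.099, "grip": 0.565},
    {"x": -0.021, "y": -0.027, "z": -0.004, "wx": 0.026, "wy": 0.01, "wz": -0.099, "grip": 0.565},
    {"x": -0.021, "y": -0.027, "z": -0.004, "wx": 0.026, "wy": 0.01, "wz": -0.099, "grip": 0.565},
    {"x": -0.021, "y": -0.027, "z": -0.004, "wx": 0.026, "wy": 0.01, "wz": -0.099, "grip": 0.565}
  ]
}}

```text
time_s: 9.25
tcp_pos: [0.5458, -0.1102, 0.0664]
eef_rot: [-0.114, 0.858, 0.453, 0.214]
wrist_force: [0.7, -0.1, 0.0]
opening: 0.0481
finger_force: 0.0
```

```bash
python3 st.py
python3 - <<'E'
from g import *
p,R,s=cur();print(np.round(s['joints'],3))
print('heading',np.degrees(np.arctan2(R[1,0],R[0,0])),'tilt',np.degrees(np.arcsin(R[2,0])))
M=np.array([.581,-.0573])
go(M,.055,.05,56,28);go(M,.045,.013,56,28)
E
```

```text
tip [ 0.5508 -0.1028  0.0497] F [ 0.75 -0.1   0.03] 9.25
scene 0.006 180 [ 0.5792 -0.0565] rms 0.0039 bay [-0.078  -0.0065] back 0.0542
scene 0.178 117 [ 0.5791 -0.0565] rms 0.0013 bay [-0.078  -0.0065] back 0.0542
side 0.006 175 [ 0.582  -0.0584] rms 0.0073 bay [-0.0754 -0.0087] back 0.0543
side few
[ 0.689  0.768 -0.503  2.197 -0.876  0.17   0.599]
heading 55.80108297293331 tilt 28.054265807703445
xyz [-0.001 -0.    -0.001] w [ 0.    -0.    -0.001]
xyz [-0.012 -0.     0.049] w [ 0.    -0.    -0.001]
```

Request:
{"fn": "play_rows", "kwargs": {
  "motion": [
    {"x": -0.006, "y": 0, "z": 0.025, "wx": 0, "wy": 0, "wz": 0, "grip": 0.565},
    {"x": -0.009, "y": 0, "z": 0.037, "wx": 0, "wy": 0, "wz": 0, "grip": 0.565},
    {"x": -0.012, "y": 0, "z": 0.049, "wx": 0, "wy": 0, "wz": 0, "grip": 0.565},
    {"x": -0.012, "y": 0, "z": 0.049, "wx": 0, "wy": 0, "wz": 0, "grip": 0.565}
  ]
}}

```text
time_s: 9.75
tcp_pos: [0.5519, -0.1033, 0.0307]
eef_rot: [-0.115, 0.857, 0.455, 0.213]
wrist_force: [0.0, 0.4, -0.7]
opening: 0.0481
finger_force: 0.0
```

Run:
```python
from g import *
p,R,s=cur();print(p+R[:,2]*.019,np.round(s['joints'],3),s['wrist_force'],s['time_s'])
M=np.array([.581,-.0573])
go(M,.038,.012,56,28)
for b in((-.071,0.001),(-.066,.006),(-.055,.010),(-.04,.015),(-.015,.022)): print(unbay(b));go(unbay(b),.034,.012,56,28)
```

```text
[ 0.55680382 -0.09581836  0.01389122] [ 0.684  0.844 -0.523  2.191 -1.045  0.106  0.786] [ 0.00313982  0.35100876 -0.65717861] 9.75
xyz [ 0.008 -0.002  0.007] w [-0.001 -0.    -0.   ]
[ 0.58531934 -0.0483003 ]
xyz [ 0.024 -0.004  0.016] w [-0.001 -0.    -0.   ]
[ 0.58974023 -0.04278163]
xyz [ 0.032 -0.003  0.02 ] w [-0.001 -0.    -0.   ]
[ 0.60023463 -0.03759825]
xyz [0.044 0.005 0.026] w [-0.001 -0.    -0.   ]
[ 0.61459508 -0.03098179]
xyz [0.06  0.016 0.035] w [-0.001 -0.    -0.   ]
[ 0.63867554 -0.02127964]
xyz [0.085 0.035 0.048] w [-0.001 -0.    -0.   ]
```

Run:
```python
from g import *
M=np.array([.581,-.0573])
go(M,.045,.012,56,24);go(M,.038,.012,56,24)
for b in((-.076,-.003),(-.071,0.001),(-.066,.006)): go(unbay(b),.034,.012,56,24)
```

```text
xyz [ 0.001 -0.002  0.003] w [-0.001 -0.022 -0.   ]
xyz [ 0.009 -0.002  0.007] w [-0.001 -0.022 -0.   ]
xyz [ 0.018 -0.006  0.012] w [-0.001 -0.022 -0.   ]
xyz [ 0.026 -0.004  0.016] w [-0.001 -0.022 -0.   ]
xyz [ 0.034 -0.003  0.02 ] w [-0.001 -0.022 -0.   ]
```

Request:
{"fn": "play_rows", "kwargs": {
  "motion": [
    {"x": 0.001, "y": -0.002, "z": 0.003, "wx": 0, "wy": -0.022, "wz": 0, "grip": 0.565},
    {"x": 0.005, "y": -0.002, "z": 0.005, "wx": 0, "wy": -0.022, "wz": 0, "grip": 0.565},
    {"x": 0.009, "y": -0.003, "z": 0.007, "wx": 0, "wy": -0.022, "wz": 0, "grip": 0.565},
    {"x": 0.012, "y": -0.004, "z": 0.009, "wx": 0, "wy": -0.022, "wz": 0, "grip": 0.565},
    {"x": 0.016, "y": -0.005, "z": 0.011, "wx": 0, "wy": -0.022, "wz": 0, "grip": 0.565},
    {"x": 0.02, "y": -0.005, "z": 0.013, "wx": 0, "wy": -0.022, "wz": 0, "grip": 0.565},
    {"x": 0.024, "y": -0.004, "z": 0.015, "wx": 0, "wy": -0.022, "wz": 0, "grip": 0.565},
    {"x": 0.028, "y": -0.004, "z": 0.017, "wx": 0, "wy": -0.022, "wz": 0, "grip": 0.565}
  ]
}}

```text
time_s: 10.55
tcp_pos: [0.5628, -0.0819, 0.0297]
eef_rot: [-0.099, 0.864, 0.458, 0.183]
wrist_force: [-1.1, -1.2, 0.2]
opening: 0.0481
finger_force: 1.0
```

```bash
python3 st.py
python3 - <<'E'
from g import *
p,R,s=cur();print(np.round(s['joints'],3),'heading',np.degrees(np.arctan2(R[1,0],R[0,0])),'tilt',np.degrees(np.arcsin(R[2,0])))
for b in((-.066,.006),(-.055,.010),(-.04,.015),(-.015,.022)):go(unbay(b),.034,.012,56,24)
E
```

```text
tip [ 0.5671 -0.0754  0.0124] F [-1.1  -1.16  0.16] 10.55
scene 0.006 183 [ 0.5843 -0.0464] rms 0.005 bay [-0.0718  0.003 ] back 0.0337
scene 0.178 106 [ 0.5846 -0.0466] rms 0.0013 bay [-0.0715  0.0027] back 0.0337
side 0.006 97 [ 0.5873 -0.0466] rms 0.0022 bay [-0.0688  0.0025] back 0.0352
side few
[ 0.538  0.809 -0.424  2.183 -1.043  0.11   0.697] heading 55.91458980135852 tilt 24.08545156915561
xyz [0.006 0.001 0.003] w [-0.001 -0.    -0.   ]
xyz [0.018 0.009 0.009] w [-0.001 -0.    -0.   ]
xyz [0.035 0.02  0.016] w [-0.001 -0.    -0.   ]
xyz [0.061 0.039 0.028] w [-0.001 -0.    -0.   ]
```

Request:
{"fn": "play_rows", "kwargs": {
  "motion": [
    {"x": 0.003, "y": 0, "z": 0.0015, "wx": 0, "wy": 0, "wz": 0, "grip": 0.565},
    {"x": 0.006, "y": 0.001, "z": 0.003, "wx": 0, "wy": 0, "wz": 0, "grip": 0.565},
    {"x": 0.009, "y": 0.003, "z": 0.0045, "wx": 0, "wy": 0, "wz": 0, "grip": 0.565},
    {"x": 0.012, "y": 0.005, "z": 0.006, "wx": 0, "wy": 0, "wz": 0, "grip": 0.565},
    {"x": 0.015, "y": 0.007, "z": 0.0075, "wx": 0, "wy": 0, "wz": 0, "grip": 0.565},
    {"x": 0.018, "y": 0.009, "z": 0.009, "wx": 0, "wy": 0, "wz": 0, "grip": 0.565},
    {"x": 0.021, "y": 0.011, "z": 0.0105, "wx": 0, "wy": 0, "wz": 0, "grip": 0.565},
    {"x": 0.024, "y": 0.013, "z": 0.0115, "wx": 0, "wy": 0, "wz": 0, "grip": 0.565}
  ]
}}

```text
time_s: 11.45
tcp_pos: [0.5823, -0.0704, 0.0293]
eef_rot: [-0.099, 0.864, 0.459, 0.183]
wrist_force: [-2.5, -0.6, 1.1]
opening: 0.048
finger_force: 1.4
```

```bash
python3 st.py
python3 - <<'E'
from g import *
p,R,s=cur();print(np.round(s['joints'],3),'heading',np.degrees(np.arctan2(R[1,0],R[0,0])),'tilt',np.degrees(np.arcsin(R[2,0])))
for b in((-.05,.012),(-.04,.014),(-.015,.018)):go(unbay(b),.034,.012,56,24);go(unbay(b),.034,.012,46,24)
E
```

```text
tip [ 0.5866 -0.064   0.012 ] F [-2.52 -0.59  1.08] 11.45
scene 0.006 254 [ 0.6056 -0.0279] rms 0.0069 bay [-0.0487  0.019 ] back 0.0405
scene 0.178 106 [ 0.6037 -0.0352] rms 0.0012 bay [-0.0513  0.012 ] back 0.0335
side 0.006 110 [ 0.6071 -0.0352] rms 0.0057 bay [-0.0479  0.0117] back 0.0354
side few
[ 0.483  0.809 -0.387  2.151 -1.043  0.134  0.666] heading 55.92938002888383 tilt 24.07374391533939
xyz [-0.    -0.002  0.   ] w [-0.001 -0.    -0.   ]
xyz [ 0.001 -0.011  0.   ] w [-0.023 -0.     0.05 ]
xyz [0.01  0.007 0.004] w [-0.001 -0.    -0.   ]
xyz [ 0.01  -0.003  0.005] w [-0.023 -0.     0.05 ]
xyz [0.033 0.029 0.015] w [-0.001 -0.    -0.   ]
xyz [0.034 0.019 0.015] w [-0.023 -0.     0.05 ]
```

Request:
{"fn": "play_rows", "kwargs": {
  "motion": [
    {"x": 0.004, "y": 0.002, "z": 0.002, "wx": -0.003, "wy": 0, "wz": 0.006, "grip": 0.565},
    {"x": 0.0085, "y": 0.0045, "z": 0.004, "wx": -0.006, "wy": 0, "wz": 0.012, "grip": 0.565},
    {"x": 0.0125, "y": 0.007, "z": 0.0055, "wx": -0.009, "wy": 0, "wz": 0.019, "grip": 0.565},
    {"x": 0.017, "y": 0.0095, "z": 0.0075, "wx": -0.012, "wy": 0, "wz": 0.025, "grip": 0.565},
    {"x": 0.0215, "y": 0.012, "z": 0.0095, "wx": -0.015, "wy": 0, "wz": 0.031, "grip": 0.565},
    {"x": 0.0255, "y": 0.0145, "z": 0.011, "wx": -0.018, "wy": 0, "wz": 0.038, "grip": 0.565},
    {"x": 0.03, "y": 0.017, "z": 0.013, "wx": -0.02, "wy": 0, "wz": 0.044, "grip": 0.565},
    {"x": 0.034, "y": 0.019, "z": 0.015, "wx": -0.023, "wy": 0, "wz": 0.05, "grip": 0.565}
  ]
}}

```text
time_s: 12.35
tcp_pos: [0.6174, -0.0605, 0.0378]
eef_rot: [-0.089, 0.901, 0.384, 0.183]
wrist_force: [-1.0, -0.0, -0.9]
opening: 0.0481
finger_force: 0.7
```

```bash
python3 st.py
python3 - <<'E'
from g import *
p,R,s=cur();print(np.round(s['joints'],3),'heading',np.degrees(np.arctan2(R[1,0],R[0,0])),'tilt',np.degrees(np.arcsin(R[2,0])))
for b in((-.015,.018),(-.002,.012)):go(unbay(b),.034,.012,46,24);go(unbay(b),.034,.012,40,24)
E
```

```text
tip [ 0.6224 -0.0548  0.0203] F [-1.   -0.04 -0.93] 12.35
scene 0.006 294 [ 0.6457 -0.0215] rms 0.0068 bay [-0.0081  0.021 ] back 0.0401
scene 0.178 115 [ 0.6436 -0.0282] rms 0.001 bay [-0.0109  0.0146] back 0.0339
side 0.006 107 [ 0.6472 -0.0284] rms 0.0025 bay [-0.0073  0.014 ] back 0.0362
side few
[ 0.421  0.795 -0.367  2.113 -1.045  0.107  0.455] heading 46.053829134290545 tilt 23.512719325164444
xyz [-0.007 -0.012  0.01 ] w [-0.006  0.003  0.   ]
xyz [-0.007 -0.018  0.01 ] w [-0.02   0.003  0.031]
xyz [0.    0.005 0.013] w [-0.006  0.003  0.   ]
xyz [ 0.001 -0.     0.013] w [-0.02   0.003  0.031]
```

Request:
{"fn": "play_rows", "kwargs": {
  "motion": [
    {"x": -0.005, "y": 0, "z": -0.003, "wx": 0, "wy": 0, "wz": 0, "grip": 0.565},
    {"x": -0.012, "y": 0, "z": -0.01, "wx": 0, "wy": 0, "wz": 0, "grip": 0.565},
    {"x": -0.014, "y": 0, "z": -0.04, "wx": 0, "wy": 0, "wz": 0, "grip": 0.565},
    {"x": -0.014, "y": 0, "z": -0.1, "wx": 0, "wy": 0, "wz": 0, "grip": 0.565},
    {"x": -0.014, "y": 0, "z": -0.16, "wx": 0, "wy": 0, "wz": 0, "grip": 0.565},
    {"x": -0.014, "y": 0, "z": -0.2, "wx": 0, "wy": 0, "wz": 0, "grip": 0.565},
    {"x": -0.014, "y": 0, "z": -0.2, "wx": 0, "wy": 0, "wz": 0, "grip": 0.565}
  ]
}}

```text
time_s: 13.15
tcp_pos: [0.5712, -0.1155, 0.175]
eef_rot: [-0.086, 0.9, 0.384, 0.185]
wrist_force: [0.7, -0.4, -0.4]
opening: 0.0481
finger_force: 0.0
```

Run:
```python
from g import *
p,R,s=cur();print(p,s['wrist_force'],s['time_s'],np.round(s['joints'],3))
P,im,d=snap('scene','scene3')
mill('scene',(255,130,310,240),P,im,d)
from h import bay
```

```text
[ 0.57123368 -0.11548267  0.17504662] [ 0.73513832 -0.35111076 -0.38726617] 13.15 [ 0.329  0.52  -0.052  2.132 -0.871  0.455  0.306]
scene 0.006 229 [ 0.6561 -0.0081] rms 0.01
scene 0.178 117 [ 0.6447 -0.0279] rms 0.0011
```

View pics/scene3.png

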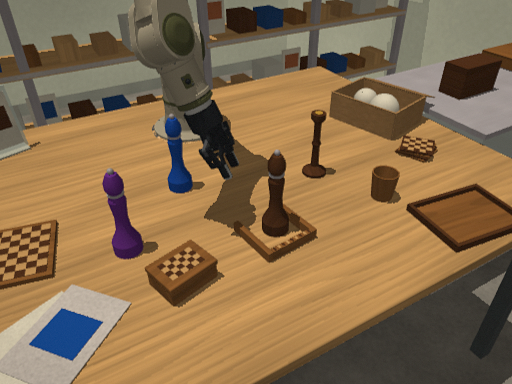

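The mill stands upright inside the bay with its foot at (276,225), at about (-10, +15) mm in the bay frame. The gripper is clear and the bystanders look unmoved.

```bash
python3 -c "
from plant import *
print(finish_job())"
```

```text
the job is handed in; nothing more can be done
None
```

I slid the pepper mill into the bay and handed the job in. It stands upright about 10 mm in front of and 15 mm left of the bay's middle, within the limits, and the candlestick, box and cup look unmoved in the last picture; the hand-in returned no verdict.

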